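Slide the manicure case shut past its spring catch

TASK

Close the grey manicure case: with the fingertips press the orange spring bar down at its bare end and, keeping it pressed down, push the white sliding cover over the red catch until the cover is fully home. Then take the hand away so that the bar springs up and the catch locks the cover. Do it all by pressing and pushing, and leave the bowls, the brush holder and the shower cap case standing where they are.

Things in the scene. Friction and masses are not known exactly. Their poses are not given: they have to be found in the camera images.
- case: Grey manicure case fixed to the counter, 220 mm long (x -120 to +100 mm), 108 mm wide. Origin on its underside; +x is the way the cover slides shut, z up. Deck under the bar 24 mm high; side walls (outer 8 mm) 30 mm high beside the bare end of the bar (x < -56 mm), 45 mm further on. Open compartments with manicure tools either side of the catch.
- spring_bar: Orange bar on springs along the middle of the case, moves straight up and down: case x -116 to +62 mm, 32 mm wide, 8 mm thick. Origin over the case's origin at its top face (44 mm above the counter when up), axes as the case's. The cover runs above it; only its -x end is bare. Near its +x end stands the red catch, which blocks the cover's front edge while the bar is up.
- bar (a joint): How far the spring bar is pressed down: 0 = up, 0.010 m = on its bottom stop (top face then 34 mm above the counter). 5 N starts it, 10 N takes it to the bottom; it springs up when let go. The catch clears the underside of the cover from 0.007 m on.
- pad (a point): Point on the top face of the spring bar, on its centreline, in the bare end (case x = -85.5 mm); the bare end runs from case x -116 mm to the cover's push face. Moves down with the bar.
- catch (a point): Centre of the top of the red catch, a tooth on the bar 10 mm long (case x +50 to +60 mm), 14 mm wide, 9 mm high; its top is 53 mm above the counter when the bar is up.
- cover (a joint): How far the white cover has slid shut, along the case's +x: starts at 0 to 0.012 m, the raised catch stops it at 0.015 m, 0.060 m = fully home against its stop. It slides with about 2 N of friction and stays where it is left. The catch can spring up into the cover's window and lock it from 0.057 m on.
- push_face (a point): Centre of the white cover's rear (-x) end face, the face to push: 108 mm wide, 46 to 60 mm above the counter, at case x = -55 mm plus the cover's travel. Axes as the case's. The cover is a plate 90 mm long, 114 mm wide, 14 mm thick with a window 25 by 20 mm in it; the bar passes beneath.
- white_bowl: White ceramic bowl, 90 mm across, 42 mm high, loose; origin under its centre.
- steel_bowl: Brushed steel bowl, 90 mm across, 42 mm high, loose; origin under its centre.
- brush_holder: Yellow silicone makeup brush holder, 72 mm across, 85 mm high, with brushes up to 150 mm above the counter, loose; origin under its centre.
- cap_case: Round blue plastic shower cap case, 88 mm across, 31 mm high, loose; origin under its centre.
Not all that is in view belongs to the job. Several things have the shape of the cap_case; the one meant has the colours described above. Of the things shaped like the steel_bowl, the steel one is meant.

How it is judged:
On the way, in this order (a step that is already met when the one before it is completed fails the run):
1. the spring bar is pressed down while the cover is still behind the catch (value of joint bar above 0.0065 m and value of joint cover below 0.02 m), for 0.05 s.
2. the cover passes over the catch while the fingers hold the bar down (value of joint bar above 0.0065 m and value of joint cover between 0.03 and 0.055 m and contact force between the fingers and spring_bar above 1 N), for 0.05 s.
At the end, for the whole second after the job is handed in: The cover is fully home (within 3 mm of its stop), the spring bar has sprung up again to within 2 mm so that the catch locks the cover, and the bowls, brush holder and cap case stand still within 20 mm of where they were (value of joint cover above 0.057 m and value of joint bar below 0.002 m and velocity of joint cover between -0.005 and 0.005 m/s and linear speed of each of white_bowl, steel_bowl, brush_holder, cap_case below 0.01 m/s and distance of each of white_bowl, steel_bowl, brush_holder, cap_case from where it was at the start of the episode below 0.02 m); the robot touches nothing.
It fails at once if the white ceramic bowl is lifted, tipped or pushed away (distance of white_bowl from where it was at the start of the episode above 0.02 m or angle between white_bowl's own z axis and vertical above 0.3 rad or height (world z) of white_bowl above 0.012 m).
It fails at once if the brushed steel bowl is lifted, tipped or pushed away (distance of steel_bowl from where it was at the start of the episode above 0.02 m or angle between steel_bowl's own z axis and vertical above 0.3 rad or height (world z) of steel_bowl above 0.012 m).
It fails at once if the yellow brush holder is lifted, tipped or pushed away (distance of brush_holder from where it was at the start of the episode above 0.02 m or angle between brush_holder's own z axis and vertical above 0.3 rad or height (world z) of brush_holder above 0.012 m).
It fails at once if the shower cap case is lifted, tipped or pushed away (distance of cap_case from where it was at the start of the episode above 0.02 m or angle between cap_case's own z axis and vertical above 0.3 rad or height (world z) of cap_case above 0.012 m).
It also fails if it takes over 40 s, if anything falls off the work surface, if the arm or the gripper's body presses on something with over 40 N, if the wrist force passes 120 N, or if a joint passes its speed limit or range.

ROBOT

A 6-joint arm with a two-finger parallel gripper is mounted at the origin on the work surface. World frame = base frame: x ahead of the robot, y to its left, z up, the work surface at z = 0. Lengths are in m, angles in rad, forces in N, time in s.
With the tool pointing down it reaches from about 0.35 to 0.8 m from the base axis. Payload 7.3 kg.
Tool frame: the origin (TCP) lies between the finger pads; the fingertips stand 11 mm ahead of it and the grasp point (between the pads) lies 8 mm behind it; z points along the fingers, y is the direction in which the jaws open and shut (so a half turn about z gives the same grasp; the last joint's range is limited). The gripper opens to 85 mm and grips with 20 to 120 N. Pads are 22 mm wide; open, the fingers measure 114 mm over their backs; the gripper's body (76 mm by 85 mm) begins 54 mm behind the grasp point. The pads swing forward as they close: fully open they stand 13 mm farther back than shut.
Start: joints at [-1.329, 0.342, 1.524, -0, 1.275, -0.146], TCP at [0.199, -0.486, 0.205] pointing down, gripper open.
Joint ranges: [-2.53, 2.53], [-0.77, 2.02], [0.04, 2.7], [-1, 4.14], [0.28, 2.66], [-3.11, 3.11]. Speed limits (rad/s): [2.57, 2.57, 3.14, 3.14, 3.14, 3.14].

INTERFACE

Orientations are given as a rotation vector (axis times angle).
In Python, from workcell import get_state, optics, order gives the robot as it stands.
- The arm moves only by the shell command python3 -m inch 'ROWS' [FORCE]. ROWS is text: rows parted by semicolons, each of 5 numbers parted by spaces: the gripper's target within -1 to 1 (fully open at 1, half-way at 0, shut at -1), then the shift along the tool's x, y, z in mm, then the turn about the tool's z in rad. A call has exactly 5 rows; each row shifts and turns the commanded pose from where the row before left it, along the tool's axes as they then stand; what a row does not reach is not made up. A row lasts 1/8 s, in which the tool goes at most 62.5 mm and 10.7 degrees, less where a joint would pass 70% of its speed; a pose out of reach is approached as far as the arm can. A call is refused whole if a number of a shift passes 62.5 or a number of a turn 0.188, either way. A call with a gripper value outside its range is refused whole. The fingers move at their own pace and stop on an object; FORCE is the grip in N (left out, the last holds). Time passes only in rows, so rows that do not move let the fingers close, or fill a call up. It gives the time, the measured TCP pose, the force and the opening at its end, in the units of the state.
- get_state(): the state, without advancing time (a new reading comes with each control period).
- optics.capture(name): name is "side" or "top"; returns a dict with "frame" (480x640x3 uint8, red, green, blue), "camera_matrix" (3x3 intrinsics, pixels), "cam_to_world" (4x4, takes a point from camera to world coordinates). Camera axes: x right, y down, z forward; pixel columns grow to the right and rows downward; lengths in m; the calibration is good to about 2 mm. A picture is of the moment at which its call begins. There is no depth.
- order.hand_in(): hands the job in, once; it reports no verdict.
The state is a dict: "time": time; "joint_positions": joint angles; "joint_vel": joint speeds; "tau": joint torques, N m; "tcp_pos": TCP position; "ee_rot": TCP orientation; "ft_force": force on the tool from outside, world axes, zero at the start; "torque": the same for the moment, N m; "finger_gap": finger opening in m.
Only numpy, scipy, OpenCV 4.12 (cv2) and the standard library are available. Lean on these libraries where they do the work, as an engineer would, in place of code of your own. Each camera call takes 0.05 s, during which the arm holds its last target. There are 200 camera calls.

## Working session

There is one attempt and no reset: what is moved stays moved. The work goes in short steps, Python scripts to look and compute and a shell command to move; the robot and the scene stay as the last step left them, time stands still between calls to the robot, and variables do not carry over. Pictures are saved under pics/ and viewed, about 8 in all and at most 12, crops included, and the job is handed in when it is done.

```bash
mkdir -p pics; ls; python3 - <<'E'
from workcell import get_state, optics
import cv2
s=get_state(); print({k:s[k] for k in ('time','tcp_pos','ee_rot','ft_force','finger_gap')})
for n in('top','side'):
    c=optics.capture(n); cv2.imwrite(f'pics/{n}0.png',c['frame'][:,:,::-1]); print(n,c['camera_matrix'],c['cam_to_world'])
E
```

```text
pics
{'time': 0.0, 'tcp_pos': array([ 0.19843303, -0.48556273,  0.20460969]), 'ee_rot': array([-3.08117961e+00, -6.04932421e-01,  7.58027050e-05]), 'ft_force': array([ 0.22684315, -0.52104968, -0.92216442]), 'finger_gap': 0.08512256656486678}
top [[436.15218327   0.         324.83433092]
 [  0.         436.15218327 235.52423696]
 [  0.           0.           1.        ]] [[ 1.62784812e-02 -9.82630407e-01  1.84858040e-01  3.40868397e-01]
 [-9.99750237e-01 -1.31645730e-02  1.80598353e-02 -7.71571901e-04]
 [-1.53125661e-02 -1.85105856e-01 -9.82599281e-01  8.04060812e-01]
 [ 0.00000000e+00  0.00000000e+00  0.00000000e+00  1.00000000e+00]]
side [[497.50700536   0.         315.58431966]
 [  0.         497.50700536 239.26931148]
 [  0.           0.           1.        ]] [[-0.93424211 -0.20265444  0.29346697  0.22508288]
 [-0.35623848  0.56927893 -0.7409559   0.67688345]
 [-0.01690656 -0.79677643 -0.60403766  0.6018607 ]
 [ 0.          0.          0.          1.        ]]
```

View pics/top0.png

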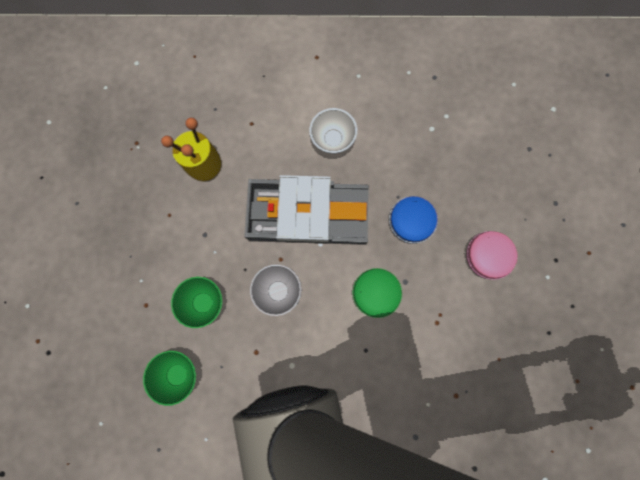

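View pics/side0.png

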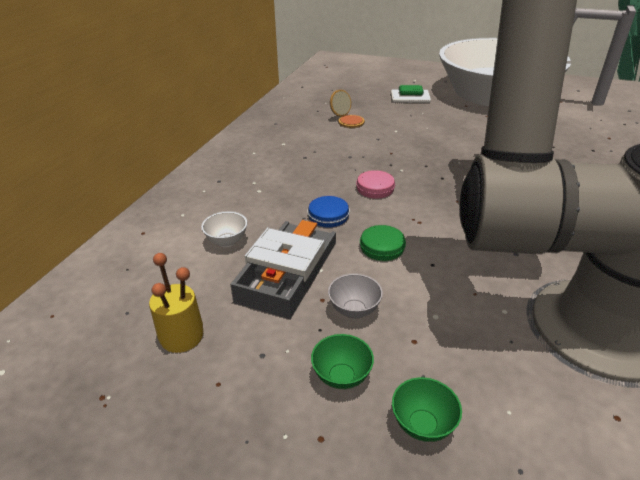

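Top view: the grey case is centred at (308,211), with the white cover at (303,207). Orange shows in four places:
- **Bare bar end:** (350,211)
- **Window:** (303,208)
- **Catch end:** (271,208), with the red tooth
- **Orange dish:** (351,121) in the side view, far off

I choose the bare end at (350,211), on the opposite side of the cover from the red catch. The obstacles are the white bowl (333,131), the steel bowl (276,290), the blue cap case (414,219) and the yellow holder (195,152). The green and pink lids and the green bowls are decoys. Next I check this in a crop and measure.

```bash
cat > h.py <<'E'
import numpy as np, cv2
def ray(c,uv,z):
    K,T=c['camera_matrix'],c['cam_to_world']
    p=np.atleast_2d(uv).astype(float)
    d=np.c_[p,np.ones(len(p))]@np.linalg.inv(K).T@T[:3,:3].T
    o=T[:3,3]; return o+d*((z-o[2])/d[:,2])[:,None]
E
python3 - <<'E'
from h import *; from workcell import optics
c=optics.capture('top'); f=c['frame']; hsv=cv2.cvtColor(f,cv2.COLOR_RGB2HSV)
o=cv2.inRange(hsv,(8,150,120),(24,255,255)); o[:,:332]=0;o[:,400:]=0;o[:150]=0;o[260:]=0
v,u=np.nonzero(o); print('orange',len(u),u.min(),u.max(),v.min(),v.max())
P=ray(c,np.c_[u,v],.044); r=cv2.minAreaRect((P[:,:2]*1000).astype(np.float32)); print('bare bar mm',r)
w=cv2.inRange(hsv,(0,0,140),(179,60,255)); w[:,:265]=0;w[:,345:]=0;w[:165]=0;w[250:]=0
n,l,s,_=cv2.connectedComponentsWithStats(w); k=1+s[1:,4].argmax(); v,u=np.nonzero(l==k); 
print('cover px',s[k])
P=ray(c,np.c_[u,v],.060); r=cv2.minAreaRect((P[:,:2]*1000).astype(np.float32)); print('cover mm',r,cv2.boxPoints(r).round(1).tolist())
red=cv2.inRange(hsv,(0,170,100),(5,255,255)); red[:,:255]=0;red[:,290:]=0;red[:190]=0;red[230:]=0
v,u=np.nonzero(red);print('catch',len(u),ray(c,[[u.mean(),v.mean()]],.053))
for nme,(a,b),z in(('white',(333,131),.042),('steel',(276,290),.042),('cap',(414,219),.031),('brushtip',(190,123),.15),('green',(377,292),.031)): print(nme,ray(c,[[a,b]],z).round(3))
cv2.imwrite('pics/crop.png',cv2.resize(f[160:265,235:445,::-1],None,fx=3.8,fy=3.8,interpolation=cv2.INTER_CUBIC))
E
```

```text
orange 583 332 365 202 219
bare bar mm ((530.0951538085938, -28.516944885253906), (31.330429077148438, 59.26752853393555), 0.696700930595398)
cover px [ 265  165   77   75 3998]
cover mm ((541.5842895507812, 53.50136947631836), (134.68270874023438, 136.3326416015625), 0.6160508990287781) [[473.5, 120.9000015258789], [475.0, -15.399999618530273], [609.7000122070312, -13.899999618530273], [608.2000122070312, 122.4000015258789]]
catch 31 [[0.53211027 0.11089201 0.053     ]]
white [[0.682 0.001 0.042]]
steel [[0.387 0.097 0.042]]
cap [[ 0.519 -0.148  0.031]]
brushtip [[0.646 0.232 0.15 ]]
green [[ 0.387 -0.08   0.031]]
```

View pics/crop.png

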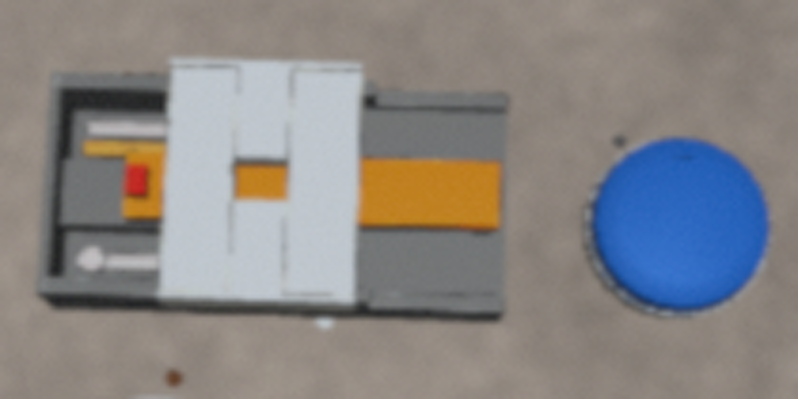

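The crop confirms it. The bare end runs from the cover's rear edge, at crop x 360 (full-image 330), to the bar end at crop x 500 (366.5). The red catch is on the far side at crop (136,180), and the blue lid is clear to the right.

Estimates from this:
- Case origin is about (0.531, 0.057), with +x about 89° from world x.
- Cover rear is at y ≈ 0.005, so travel is about 2–3 mm.
- Blue cap case is at y ≈ -0.148.

Next I turn the tool so its x points along the case's +x, and shut the fingers.

```bash
python3 -m inch '-1 0 0 0 -0.18; -1 0 0 0 -0.18; -1 0 0 0 -0.18; -1 0 0 0 -0.18; -1 0 0 0 -0.18' 60; python3 -m inch '-1 0 0 0 -0.135; -1 0 0 0 -0.135; -1 0 0 0 0; -1 0 0 0 0; -1 0 0 0 0'
```

```text
time: 0.78
tcp_pos: [0.1985, -0.4858, 0.205]
ee_rot: [-2.506, -1.893, -0.0]
ft_force: [0.2, 0.9, 0.1]
finger_gap: -0.0001
time: 1.4
tcp_pos: [0.1985, -0.486, 0.2053]
ee_rot: [-2.237, -2.205, -0.0]
ft_force: [0.5, -1.4, 0.1]
finger_gap: -0.0001
```

```bash
python3 -m inch '-1 46 33 0 0; -1 46 33 0 0; -1 46 33 0 0; -1 46 33 0 0; -1 46 33 0 0'; python3 -m inch '-1 46 32 0 0; -1 46 32 0 0; -1 46 32 0 0; -1 46 32 0 0; -1 46 32 0 0'; python3 -m inch '-1 0 0 25 0; -1 0 0 25 0; -1 0 0 25 0; -1 0 0 25 0; -1 0 0 0 0'
```

```text
time: 2.02
tcp_pos: [0.3674, -0.2567, 0.2055]
ee_rot: [2.237, 2.205, -0.0]
ft_force: [0.6, -1.0, -0.5]
finger_gap: -0.0004
time: 2.65
tcp_pos: [0.5305, -0.0286, 0.2054]
ee_rot: [2.236, 2.205, 0.0]
ft_force: [0.7, -0.4, 0.4]
finger_gap: 0.0001
time: 3.28
tcp_pos: [0.5282, -0.0301, 0.1038]
ee_rot: [-2.234, -2.204, 0.004]
ft_force: [-0.0, -0.4, 0.9]
finger_gap: 0.0
```

```bash
python3 - <<'E'
from h import *; from workcell import optics,get_state
print(get_state()['tcp_pos'])
c=optics.capture('side'); f=c['frame']
cv2.imwrite('pics/s1.png',cv2.resize(f[120:330,190:440,::-1],None,fx=2.8,fy=2.8,interpolation=cv2.INTER_CUBIC))
E
```

```text
[ 0.5282237  -0.03005146  0.10376315]
```

View pics/s1.png

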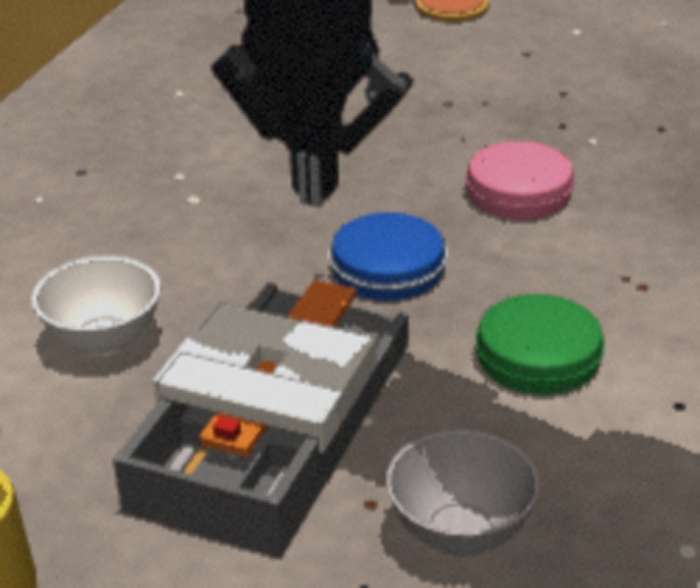

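The closed fingertips, at crop (312,200), hang over the orange bare end, well clear of everything. Now I go down to just above the bar and press.

```bash
python3 -m inch '-1 0 0 15 0; -1 0 0 15 0; -1 0 2 8 0; -1 0 0 0 0; -1 0 0 0 0'; python3 -m inch '-1 0 0 4 0; -1 0 0 4 0; -1 0 0 3 0; -1 0 0 2 0; -1 0 0 0 0'
```

```text
time: 3.95
tcp_pos: [0.5318, -0.0304, 0.0675]
ee_rot: [2.235, 2.207, 0.0]
ft_force: [-0.3, -0.5, -0.5]
finger_gap: 0.0
time: 4.58
tcp_pos: [0.5314, -0.0303, 0.0541]
ee_rot: [-2.236, -2.207, 0.0]
ft_force: [1.2, 0.9, -0.4]
finger_gap: 0.0002
```

```bash
python3 -m inch '-1 0 0 2 0; -1 0 0 1 0; -1 0 0 0 0; -1 0 0 0 0; -1 0 0 0 0'; python3 -m inch '-1 0 0 2 0; -1 0 0 1 0; -1 0 0 0 0; -1 0 0 0 0; -1 0 0 0 0';python3 -m inch '-1 0 0 2 0; -1 0 0 1 0; -1 0 0 0 0; -1 0 0 0 0; -1 0 0 0 0'
```

```text
time: 5.2
tcp_pos: [0.5315, -0.0303, 0.0513]
ee_rot: [2.236, 2.207, 0.0]
ft_force: [0.6, 0.1, 0.5]
finger_gap: -0.0
time: 5.82
tcp_pos: [0.5316, -0.0303, 0.0483]
ee_rot: [2.236, 2.207, -0.0]
ft_force: [-1.3, -0.2, 0.9]
finger_gap: -0.0
time: 6.45
tcp_pos: [0.5316, -0.0304, 0.0453]
ee_rot: [2.236, 2.207, 0.0]
ft_force: [0.5, 1.0, 0.6]
finger_gap: 0.0001
```

No force yet, though the tips should have touched by now. I look before going further.

```bash
python3 - <<'E'
from h import *; from workcell import optics,get_state
a=optics.capture('side')['frame'][180:280,230:370]; b=optics.capture('top')['frame'][150:270,230:430]
cv2.imwrite('pics/s2.png',np.hstack([cv2.resize(x,(400,400*x.shape[0]//x.shape[1]*1),interpolation=cv2.INTER_CUBIC)[:240] for x in(a,b)])[:,:,::-1])
print(get_state()['ft_force'])
E
```

```text
[-0.64291966  0.61128555 -0.13735214]
```

View pics/s2.png

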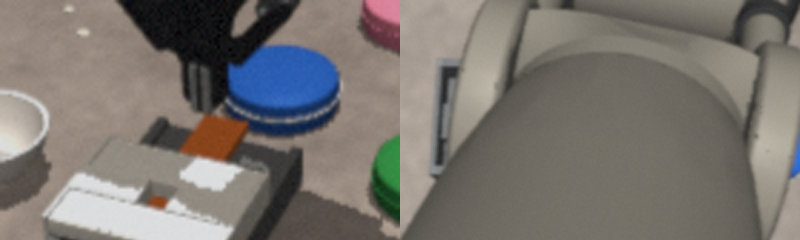

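```bash
python3 - <<'E'
from h import *; from workcell import optics,get_state
c=optics.capture('side'); s=get_state()
K,T=c['camera_matrix'],c['cam_to_world']
def proj(p):
    q=K@(T[:3,:3].T@(np.array(p)-T[:3,3])); return (q[:2]/q[2]).round(1)
x,y,z=s['tcp_pos']
print('tip px expected',proj((x,y,z-.011)),'tcp',proj((x,y,z)))
hsv=cv2.cvtColor(c['frame'],cv2.COLOR_RGB2HSV); o=cv2.inRange(hsv,(5,150,80),(24,255,255)); o[:200]=0;o[250:]=0;o[:,:270]=0;o[:,340:]=0
n,l,st,_=cv2.connectedComponentsWithStats(o);k=1+st[1:,4].argmax();v,u=np.nonzero(l==k)
print(st[k]); i=[u.argmin(),u.argmax(),v.argmin(),v.argmax()]
for zz in(.044,.034): print(zz,[((u[j],v[j]),ray(c,[[u[j],v[j]]],zz)[0,:2].round(4).tolist()) for j in i])
for p in((.5145,-.058,.044),(.5465,-.058,.044),(.531,-.0285,.044)): print(p,proj(p))
cv2.imwrite('pics/s3.png',cv2.resize(c['frame'][190:260,260:360,::-1],None,fx=7,fy=7,interpolation=cv2.INTER_CUBIC))
E
```

```text
tip px expected [302.7 232.8] tcp [302.5 228.1]
[293 220  24  16 235]
0.044 [((np.int64(293), np.int64(232)), [0.5446, -0.0144]), ((np.int64(316), np.int64(223)), [0.514, -0.0565]), ((np.int64(302), np.int64(220)), [0.5434, -0.0569]), ((np.int64(305), np.int64(235)), [0.5196, -0.0132])]
0.034 [((np.int64(293), np.int64(232)), [0.5503, -0.0268]), ((np.int64(316), np.int64(223)), [0.5191, -0.0697]), ((np.int64(302), np.int64(220)), [0.5491, -0.07]), ((np.int64(305), np.int64(235)), [0.5249, -0.0255])]
(0.5145, -0.058, 0.044) [316.  222.5]
(0.5465, -0.058, 0.044) [300.8 219.4]
(0.531, -0.0285, 0.044) [302.4 229.3]
```

View pics/s3.png

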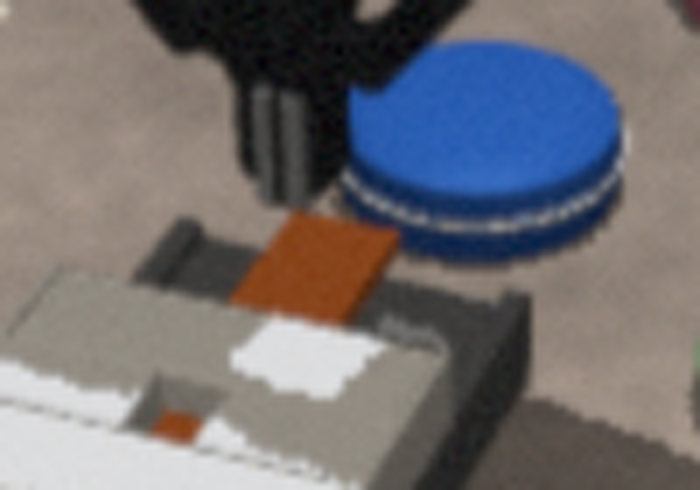

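Both cameras agree on where the bar is: its end is at y ≈ -0.057 and its centre at x ≈ 0.530. The fingertips show at (300.7,219.3) instead of the expected (302.7,232.8). Taking the reported x and y as right, that ray puts the tip near z 0.065, about 30 mm higher than the nominal geometry, which fits the zero force. I go down gently and let the wrist force decide.

```bash
python3 -m inch '-1 0 0 2 0; -1 0 0 2 0; -1 0 0 2 0; -1 0 0 0 0; -1 0 0 0 0'; python3 -m inch '-1 0 0 2 0; -1 0 0 2 0; -1 0 0 2 0; -1 0 0 0 0; -1 0 0 0 0'
```

```text
time: 7.22
tcp_pos: [0.5315, -0.0303, 0.0393]
ee_rot: [2.236, 2.207, -0.0]
ft_force: [-0.5, -0.2, 0.7]
finger_gap: -0.0001
time: 7.85
tcp_pos: [0.5315, -0.0304, 0.0333]
ee_rot: [2.236, 2.207, -0.0]
ft_force: [-0.0, -0.3, 0.1]
finger_gap: 0.0003
```

```bash
python3 - <<'E'
from h import *; from workcell import optics,get_state
c=optics.capture('side')
cv2.imwrite('pics/s4.png',cv2.resize(c['frame'][190:260,260:360,::-1],None,fx=7,fy=7,interpolation=cv2.INTER_CUBIC))
E
```

```text
(no output)
```

View pics/s4.png

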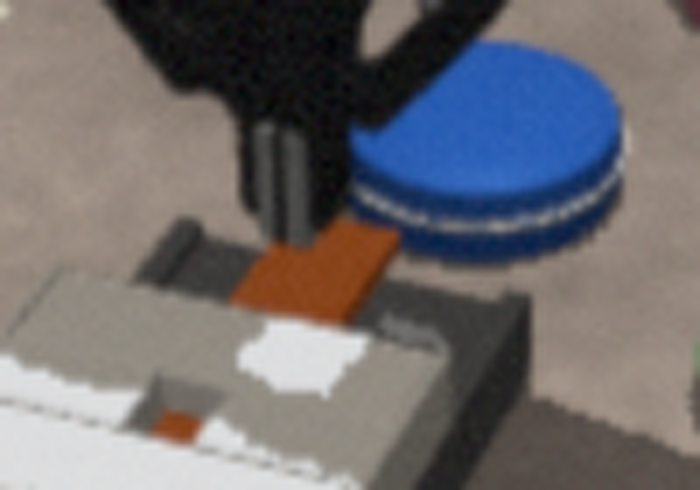

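The tip, at crop (285,243), now overlaps the far-left part of the bar, so it is above it. I keep going down.

```bash
python3 -m inch '-1 0 0 2 0; -1 0 0 2 0; -1 0 0 0 0; -1 0 0 0 0; -1 0 0 0 0'; python3 -m inch '-1 0 0 2 0; -1 0 0 2 0; -1 0 0 0 0; -1 0 0 0 0; -1 0 0 0 0'
```

```text
time: 8.52
tcp_pos: [0.5315, -0.0304, 0.0293]
ee_rot: [2.236, 2.207, -0.0]
ft_force: [0.2, -0.7, 0.0]
finger_gap: 0.0003
time: 9.15
tcp_pos: [0.5315, -0.0303, 0.0253]
ee_rot: [2.236, 2.207, -0.0]
ft_force: [-0.2, 0.3, -0.7]
finger_gap: 0.0002
```

```bash
python3 -m inch '-1 0 0 2 0; -1 0 0 1 0; -1 0 0 0 0; -1 0 0 0 0; -1 0 0 0 0'; python3 -m inch '-1 0 0 2 0; -1 0 0 1 0; -1 0 0 0 0; -1 0 0 0 0; -1 0 0 0 0'
```

```text
time: 9.78
tcp_pos: [0.5315, -0.0303, 0.0223]
ee_rot: [2.236, 2.207, -0.0]
ft_force: [0.1, 0.5, 0.7]
finger_gap: 0.0003
time: 10.4
tcp_pos: [0.5315, -0.0304, 0.0193]
ee_rot: [2.236, 2.207, -0.0]
ft_force: [0.2, -0.3, -0.6]
finger_gap: 0.0001
```

```bash
python3 - <<'E'
from h import *; from workcell import optics,get_state
c=optics.capture('side'); s=get_state(); print(s['tau'].round(2),s['torque'],s['ft_force'])
cv2.imwrite('pics/s5.png',cv2.resize(c['frame'][190:260,260:360,::-1],None,fx=7,fy=7,interpolation=cv2.INTER_CUBIC))
E
```

```text
[ -0.   -48.09 -17.68  -0.     0.    -0.  ] [ 0.01994531  0.01424162 -0.02266829] [ 0.06188486 -0.98378281  0.78178652]
```

View pics/s5.png

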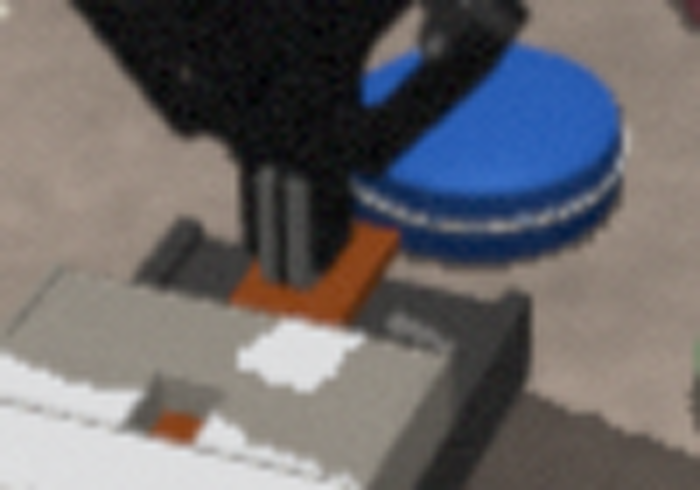

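The tip, at crop (288,285), hovers just above the bar, and no contact shows. I continue in small steps.

```bash
python3 -m inch '-1 0 0 2 0; -1 0 0 1 0; -1 0 0 0 0; -1 0 0 0 0; -1 0 0 0 0'; python3 -m inch '-1 0 0 2 0; -1 0 0 1 0; -1 0 0 0 0; -1 0 0 0 0; -1 0 0 0 0'
```

```text
time: 11.08
tcp_pos: [0.5317, -0.0304, 0.0165]
ee_rot: [2.235, 2.207, 0.0]
ft_force: [-0.5, 0.9, 4.0]
finger_gap: -0.0003
time: 11.7
tcp_pos: [0.5317, -0.0304, 0.0136]
ee_rot: [2.235, 2.207, 0.0]
ft_force: [1.0, -0.1, 6.1]
finger_gap: 0.0003
```

Contact: 4 N at TCP z 0.0165 and 6.1 N at 0.0136, so bottom should be near 0.0065. I press on to the stop.

```bash
python3 -m inch '-1 0 0 2 0; -1 0 0 2 0; -1 0 0 1 0; -1 0 0 0 0; -1 0 0 0 0'; python3 -m inch '-1 0 0 1 0; -1 0 0 1 0; -1 0 0 0 0; -1 0 0 0 0; -1 0 0 0 0'
```

```text
time: 12.32
tcp_pos: [0.5318, -0.0304, 0.0088]
ee_rot: [2.235, 2.206, 0.001]
ft_force: [-1.2, 0.1, 9.2]
finger_gap: 0.0003
time: 12.95
tcp_pos: [0.5319, -0.0304, 0.0075]
ee_rot: [2.235, 2.206, 0.001]
ft_force: [-3.8, 0.3, 14.4]
finger_gap: -0.0006
```

It is on the stop: 14.4 N, no longer following the spring slope. Now I slide along the case's +x, keeping it pressed.

```bash
python3 -m inch '-1 5 0 0.5 0; -1 5 0 0 0; -1 5 0 0 0; -1 0 0 0 0; -1 0 0 0 0'; python3 -m inch '-1 5 0 0 0; -1 5 0 0 0; -1 5 0 0 0; -1 0 0 0 0; -1 0 0 0 0'
```

```text
time: 13.58
tcp_pos: [0.5339, -0.0171, 0.0076]
ee_rot: [2.232, 2.203, 0.003]
ft_force: [-0.2, -6.2, 13.7]
finger_gap: -0.0001
time: 14.2
tcp_pos: [0.5344, -0.0023, 0.0077]
ee_rot: [2.231, 2.203, 0.003]
ft_force: [-0.1, -7.6, 13.9]
finger_gap: -0.0002
```

```bash
python3 -m inch '-1 5 0 0 0; -1 5 0 0 0; -1 5 0 0 0; -1 0 0 0 0; -1 0 0 0 0'; python3 -m inch '-1 5 -0.5 0 0; -1 5 -0.5 0 0; -1 5 0 0 0; -1 0 0 0 0; -1 0 0 0 0'; python3 - <<'E'
from h import *; from workcell import optics,get_state
c=optics.capture('side')
cv2.imwrite('pics/s6.png',cv2.resize(c['frame'][190:320,220:350,::-1],None,fx=4.5,fy=4.5,interpolation=cv2.INTER_CUBIC))
E
```

```text
time: 14.82
tcp_pos: [0.5347, 0.0123, 0.0078]
ee_rot: [2.231, 2.203, 0.003]
ft_force: [-0.8, -9.3, 15.5]
finger_gap: -0.0001
time: 15.45
tcp_pos: [0.5345, 0.0276, 0.0079]
ee_rot: [2.23, 2.202, 0.004]
ft_force: [2.0, -8.5, 15.8]
finger_gap: -0.0005
```

View pics/s6.png

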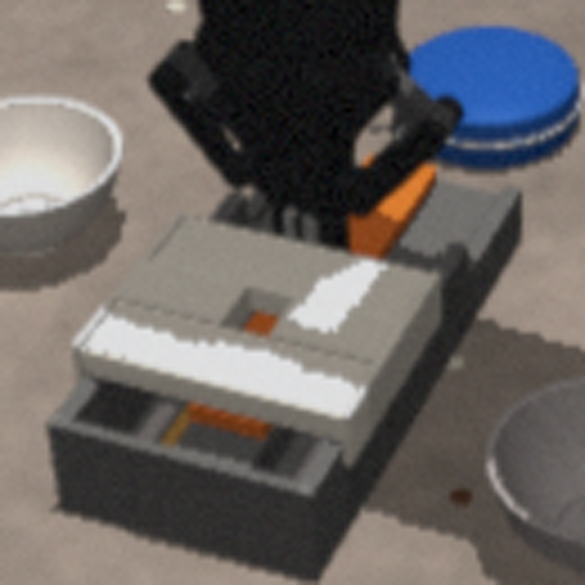

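The cover has passed over the catch, with the fingers behind it and the bar held down. Bowl and cap case have not moved. I push on to the stop.

```bash
python3 -m inch '-1 5 -0.5 0 0; -1 5 0 0 0; -1 5 0 0 0; -1 0 0 0 0; -1 0 0 0 0'; python3 -m inch '-1 3 0 0 0; -1 3 0 0 0; -1 0 0 0 0; -1 0 0 0 0; -1 0 0 0 0'; python3 -m inch '-1 2 0 0 0; -1 0 0 0 0; -1 0 0 0 0; -1 0 0 0 0; -1 0 0 0 0'
```

```text
time: 16.12
tcp_pos: [0.5341, 0.0427, 0.008]
ee_rot: [2.231, 2.202, 0.005]
ft_force: [1.0, -8.3, 14.9]
finger_gap: 0.0002
time: 16.75
tcp_pos: [0.5342, 0.0483, 0.008]
ee_rot: [2.23, 2.202, 0.004]
ft_force: [2.2, -10.9, 15.2]
finger_gap: -0.0002
time: 17.38
tcp_pos: [0.5342, 0.0501, 0.008]
ee_rot: [2.23, 2.202, 0.004]
ft_force: [1.3, -12.3, 15.6]
finger_gap: 0.0001
```

```bash
python3 -m inch '-1 2 0 0 0; -1 0 0 0 0; -1 0 0 0 0; -1 0 0 0 0; -1 0 0 0 0'; python3 -m inch '-1 1.5 0 0 0; -1 0 0 0 0; -1 0 0 0 0; -1 0 0 0 0; -1 0 0 0 0'
```

```text
time: 18.0
tcp_pos: [0.5342, 0.0501, 0.008]
ee_rot: [2.229, 2.201, 0.001]
ft_force: [-0.0, -21.7, 16.3]
finger_gap: 0.0001
time: 18.62
tcp_pos: [0.5342, 0.0501, 0.008]
ee_rot: [2.228, 2.201, -0.002]
ft_force: [0.6, -28.8, 16.3]
finger_gap: 0.0001
```

The stop is reached: y stays at 0.0501 while the push rises to 29 N. I back off a little, lift straight up, and draw the hand back towards the robot for a clear view.

```bash
python3 -m inch '-1 -3 0 0 0; -1 -3 0 0 0; -1 0 0 -10 0; -1 0 0 -20 0; -1 0 0 -30 0'; python3 -m inch '-1 0 0 -40 0; -1 0 0 -40 0; -1 0 0 -40 0; -1 0 0 -40 0; -1 0 0 0 0'; python3 -m inch '-1 -50 0 0 0; -1 -50 -20 0 0; -1 -50 -30 0 0; -1 -50 -30 0 0; -1 -50 -30 0 0';python3 -m inch '-1 -50 -20 0 0; -1 -50 -20 0 0; -1 -50 0 0 0; -1 0 0 0 0; -1 0 0 0 0'
python3 - <<'E'
from h import *; from workcell import optics,get_state
t=optics.capture('top')['frame']; s=optics.capture('side')['frame']
a=cv2.resize(t[90:330,150:460],(400,310)); b=cv2.resize(s[190:320,220:390],(400,306),interpolation=cv2.INTER_CUBIC)
cv2.imwrite('pics/end.png',np.hstack([a[:306],b])[:,:,::-1]); print(get_state()['time'],get_state()['ft_force'])
t0=cv2.imread('pics/top0.png')[:,:,::-1]
d=cv2.absdiff(t,t0).max(2)
for n,(u,v) in dict(white=(333,131),steel=(276,290),cap=(414,219),brush=(195,155)).items(): print(n,(d[v-30:v+30,u-30:u+30]>50).mean().round(3))
E
```

```text
time: 19.25
tcp_pos: [0.53, 0.0502, 0.0652]
ee_rot: [-2.234, -2.205, 0.003]
ft_force: [-0.0, 0.5, 0.8]
finger_gap: -0.0
time: 19.88
tcp_pos: [0.5325, 0.0501, 0.2285]
ee_rot: [2.233, 2.204, 0.006]
ft_force: [0.7, -0.6, 0.0]
finger_gap: 0.0003
time: 20.5
tcp_pos: [0.4161, -0.1993, 0.2244]
ee_rot: [-2.234, -2.206, 0.001]
ft_force: [0.3, -0.0, -0.0]
finger_gap: -0.0
time: 21.12
tcp_pos: [0.3754, -0.3469, 0.2245]
ee_rot: [-2.234, -2.204, -0.001]
ft_force: [-0.2, -0.2, -0.1]
finger_gap: 0.0003
21.225 [ 0.02235907  0.22624474 -0.25326486]
white 0.0
steel 0.057
cap 0.0
brush 0.0
```

View pics/end.png

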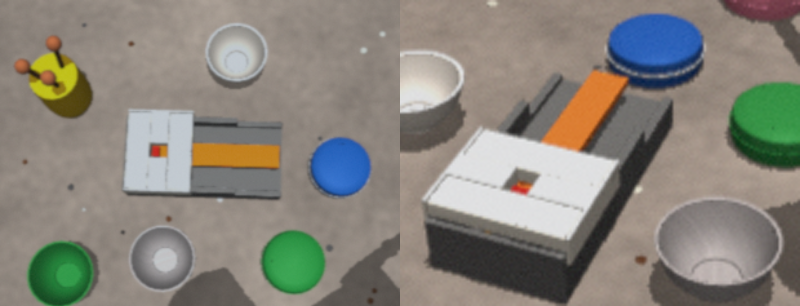

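The cover is home with the red catch in its window. Before handing in, I check numerically that the bar is up and the steel bowl has not moved (its difference may be only the arm's shadow).

```bash
python3 - <<'E'
from h import *; from workcell import optics,get_state,order
c=optics.capture('side'); s0=cv2.imread('pics/side0.png')[:,:,::-1]
for n,f in(('before',s0),('now',c['frame'])):
    h=cv2.cvtColor(np.ascontiguousarray(f),cv2.COLOR_RGB2HSV); o=cv2.inRange(h,(5,150,80),(24,255,255)); o[:200]=0;o[260:]=0;o[:,:270]=0;o[:,:][:,340:]=0
    v,u=np.nonzero(o); print(n,'bar end top/right px',u[v.argmin()],v.min(),u.max(),v[u.argmax()])
    g=f[270:325,322:388].astype(int); print('steel side',np.abs(g-s0[270:325,322:388]).max(2).__gt__(50).mean().round(3))
c=optics.capture('top'); h=cv2.cvtColor(c['frame'],cv2.COLOR_RGB2HSV)
o=cv2.inRange(h,(8,150,120),(24,255,255)); o[:,:290]=0;o[:,400:]=0;o[:150]=0;o[260:]=0
v,u=np.nonzero(o); P=ray(c,np.c_[u,v],.044); print('bar y',P[:,1].min(),'cover rear y ~',ray(c,[[u.min(),211]],.060)[0,1])
t0=cv2.imread('pics/top0.png')
for n,f in(('before',t0),('now',c['frame'][:,:,::-1])):
    e=f[255:325,240:315]; k=cv2.HoughCircles(cv2.cvtColor(np.ascontiguousarray(e),cv2.COLOR_BGR2GRAY),cv2.HOUGH_GRADIENT,1.5,60,param1=80,param2=15,minRadius=20,maxRadius=30); print(n,'steel circle',k)
E
```

```text
before bar end top/right px 302 220 316 223
steel side 0.0
now bar end top/right px 302 220 316 223
steel side 0.065
bar y -0.05798058189469508 cover rear y ~ 0.05899454195108642
before steel circle [[[35.25 35.25 23.6 ]]]
now steel circle [[[35.25 35.25 24.05]]]
```

```bash
python3 -c "
from workcell import order; print(order.hand_in())"
```

```text
the job is handed in; nothing more can be done
None
```

The cover is closed and locked, and I handed the job in at about 21 s of the 40 s allowed. I pressed the bare end of the bar onto its stop with the shut fingertips (14–16 N) and held it there while sliding the cover over the catch. I stopped when the cover hit its stop: y held at 0.0501 m while the push rose to 29 N. Then I lifted the hand and drew it clear.

**Last checks that passed:**
- **Catch and bar:** the red catch shows up in the cover's window, and the end of the bar is back at exactly its starting pixels in the side view.
- **Loose things:** the white bowl, cap case and brush holder look unchanged in the top view.
- **Hand:** it is clear of everything, with wrist force near zero.

**What disagreed:**
- **Fingertip height:** contact with the bar came about 38 mm lower in TCP height than the stated tool geometry predicts. I went by the images and the wrist force instead.
- **Steel bowl:** about 6% of the pixels around it changed. I put this down to the arm's shadow, because its circle centre in the top view is the same as before.
- **Cover position:** the rear edge measured about 0.059–0.0615 m in y, against about 0.062–0.063 m expected. That is within the 2 mm calibration plus a pixel, except at the extremes, so I relied on the stop force and the raised catch as the firmer evidence.

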